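# Turn the dessert cups mouth up and fill the tray

### The job

Finish the tray of dessert cups: take the honey jar off the tray and stand it upright on the round wooden board, and stand the upside-down cup and the cup lying on its side on the two free paper squares, mouth up, each wholly on its square and with its sides parallel to it. Leave the cup already standing in the tray, the spoon tumbler and the metal jar lid where they are.

Things in the scene. Friction and masses are not known exactly. Their poses are not given: they have to be found in the camera images.
- cup_inverted: the cup that starts upside down (mouth down) on the counter; its origin then is 58 mm above the counter. All three cups are alike: square, black, 52 x 52 x 58 mm tall, 3 mm walls and floor, open mouth, gold inside, a 7 mm gold band outside round the mouth, 70 g. Origin: centre of the outside of the base; +z runs from base to mouth; x and y are square to the side walls.
- cup_lying: the cup that starts lying on one side wall on the counter; its own +z (mouth) then is level and its origin is 26 mm above the counter. Same cup otherwise.
- cup_done: the cup that already stands mouth up on one of the paper squares; same cup, to be left alone.
- jar: small amber honey jar with white cap, 54 mm diameter, 62 mm tall, 0.16 kg, starts upright on one of the paper squares. Origin: centre of its underside; +z up through the cap.
- board: round wooden board fixed on the counter, 136 mm diameter, 12 mm thick. Origin: centre of its underside.
- tray: maroon serving tray fixed on the counter, 140 mm along its x, 380 mm along its y, floor 4 mm thick, rim 10 mm high and 5 mm wide. Origin: centre of its underside. It carries a row of three cream paper squares of 76 mm, 115 mm apart along its y, sides parallel to the tray's.
- place_left (a point): centre of the paper square at the tray's +y end, on the tray floor, 4 mm above the counter
- place_middle (a point): centre of the middle paper square, on the tray floor
- place_right (a point): centre of the paper square at the tray's -y end, on the tray floor
- jar_lid: bystander: loose flat metal jar lid on the counter, 68 mm diameter, 12 mm tall; origin: centre of its underside
- spoon_tumbler: bystander: loose black tumbler of spoons, 72 mm diameter and 90 mm tall, spoon handles up to 140 mm; origin: centre of its underside
Things that resemble listed ones, but are neither listed nor needed, are in the scene too. Several things look just like the jar: the one meant starts nearest to the robot's base.

How it is judged (in metres and radians):
At the end, for the whole second after the job is handed in: A cup on each paper square, base centre within 14 mm of its centre; all three stand on the tray floor mouth up (0.1 rad), sides parallel to the tray's (0.2 rad), at rest. The jar stands upright (0.1 rad) at rest on the board, within 45 mm of its centre (horizontal distance between any of cup_inverted, cup_lying, cup_done and place_left below 0.014 m and horizontal distance between any of cup_inverted, cup_lying, cup_done and place_middle below 0.014 m and horizontal distance between any of cup_inverted, cup_lying, cup_done and place_right below 0.014 m and angle between each of cup_inverted, cup_lying, cup_done, jar's own z axis and vertical below 0.1 rad and (angle between the x axis of cup_inverted and the x axis of tray, either way round below 0.2 rad or angle between the x axis of cup_inverted and the y axis of tray, either way round below 0.2 rad) and height (world z) of each of cup_inverted, cup_lying, cup_done below 0.009 m and linear speed of each of cup_inverted, cup_lying, cup_done, jar below 0.02 m/s and (angle between the x axis of cup_lying and the x axis of tray, either way round below 0.2 rad or angle between the x axis of cup_lying and the y axis of tray, either way round below 0.2 rad) and (angle between the x axis of cup_done and the x axis of tray, either way round below 0.2 rad or angle between the x axis of cup_done and the y axis of tray, either way round below 0.2 rad) and horizontal distance between jar and board below 0.045 m and height (world z) of jar between 0.008 and 0.018 m); the robot touches nothing.
It fails at once if the cup already in the tray is moved by more than 12 mm (distance of cup_done from where it was at the start of the episode above 0.012 m).
It fails at once if the metal jar lid is moved by more than 30 mm (distance of jar_lid from where it was at the start of the episode above 0.03 m).
It fails at once if the spoon tumbler is moved by more than 30 mm or tipped (distance of spoon_tumbler from where it was at the start of the episode above 0.03 m or angle between spoon_tumbler's own z axis and vertical above 0.3 rad).
It also fails if it takes over 72 s, if anything falls off the work surface, if the arm or the gripper's body presses on something with over 40 N, if the wrist force passes 120 N, or if a joint passes its speed limit or range.

### The arm

A 6-joint arm with a two-finger parallel gripper is mounted at the origin on the work surface. World frame = base frame: x ahead of the robot, y to its left, z up, the work surface at z = 0. Lengths are in mm, angles in rad, forces in N, time in s.
With the tool pointing down it reaches from about 350 to 975 mm from the base axis. Payload 7.1 kg.
Tool frame: the origin (TCP) lies midway between the tips of the shut fingers; the grasp point (between the pads) lies 19 mm behind it (ctrl.grasp_offset is the distance from the TCP to the grasp point, in mm); z points along the fingers, y is the line along which they close (so a half turn about z gives the same grasp; the last joint's range is limited). The gripper opens to 88 mm and grips with 3 to 60 N. Pads are 20 mm wide; open, the fingers measure 115 mm over their backs; the gripper's body (75 mm by 178 mm) begins 61 mm behind the grasp point.
Start: joints at [-1.166, 0.423, 1.63, -0, 1.089, -0.019], TCP at [257.032, -569.684, 222.675] pointing down, gripper open.
Joint ranges: [-3, 3], [-0.9, 2.11], [0.09, 2.58], [-1.31, 4.45], [0.11, 2.69], [-2.54, 2.54]. Speed limits (rad/s): [2.39, 2.39, 3.01, 3.14, 3.14, 3.14].

### API

Orientations are given as a rotation vector (axis times angle).
In Python, from workcell import ctrl gives the robot as it stands. The module is installed in compiled form; this text tells all that it offers.
- The arm moves only by the tool servo_tool, never from a script. Its argument "rows" is a list of rows, each a list of 7 numbers: the turn, a rotation vector about the tool's x, y, z as a fraction of full scale, then the shift along the tool's x, y, z as a fraction of full scale, then the finger opening in mm, from 0 to 87.8. A call has 1 to 10 rows; each row is the pose to reach, as a shift and turn from the pose commanded when the call began, along the tool's axes at that moment; what a row does not reach only later rows make up. Full scale, the value 1, is 20 cm for a shift and 1.5 rad for a turn. A row lasts 1/8 s, in which the tool goes at most 62.5 mm and 10.7 degrees, less where a joint would pass 70% of its speed; a pose out of reach is approached as far as the arm can. A call with a number of a shift or a turn outside -1 to 1 is refused whole. A call with a gripper value outside its range is refused whole. The fingers move at their own pace and stop on an object; the grip force is fixed at half the most. Time passes only in rows, so rows that repeat a pose let the fingers close. It gives the time, the measured TCP pose, the force, the opening and the grip force at its end, in the units of the state.
- ctrl.get_obs(): the state, without advancing time (a new reading comes with each control period).
- ctrl.get_image(name): name is "scene" or "side" or "wrist"; returns (picture, depth): 480x640x3 uint8, red, green, blue; 480x640 float32, mm along the optical axis (not along the pixel's ray), 0 where there is no reading.
- ctrl.camera_info(name): a dict with "intrinsics" (3x3 intrinsics, pixels), "k1" (the pictures are not rectified: a ray, as slopes to the right and down, at radius r is drawn at 1 + k1 r^2 times it, then the intrinsics apply), "R" (3x3) and "t" (3): a world point X has camera coordinates R X + t. Camera axes: x right, y down, z forward; pixel columns grow to the right and rows downward; lengths in mm; the calibration is good to about 2 mm. A picture is of the moment at which its call begins: read the wrist's pose just before it. camera_info takes no time and is no camera call; for the wrist camera it gives the pose at the moment of the call.
- ctrl.close_job(): hands the job in; it is judged then, once.
The state is a dict: "t": time; "qpos": joint angles; "qvel": joint speeds; "joint_torque": joint torques, N m; "ee_pos": TCP position; "orientation": TCP orientation; "ft_force": force on the tool from outside, world axes, zero at the start; "moment": the same for the moment, N m; "width": finger opening in mm; "grasp_force": force on a finger pad.
Only numpy, scipy, OpenCV 4.12 (cv2) and the standard library are available. Lean on these libraries where they do the work, as an engineer would, in place of code of your own. Each camera call takes 0.05 s, during which the arm holds its last target. There are 200 camera calls.

## Working session

There is one attempt and no reset: what is moved stays moved. The work goes in short steps, Python scripts to look and compute and a tool call to move; the robot and the scene stay as the last step left them, time stands still between calls to the robot, and variables do not carry over. Pictures are saved under pics/ and viewed, at most 10 in all, crops included, and the job is handed in when it is done.

Besides the shell and the picture viewer there is one more tool, called after "Call:" in YAML: its name, and indented under it one key for each argument. servo_tool: Moves the arm, as the interface text tells. Its arguments: {"type":"object","properties":{"rows":{"type":"array","items":{"type":"array","items":{"type":"number"}}}},"required":["rows"]}

```bash
mkdir -p pics; cat > h.py <<'E'
import numpy as np, cv2
from scipy.spatial.transform import Rotation as Rn
from workcell import ctrl
def snap(n,f=None):
    ci=ctrl.camera_info(n); im,d=ctrl.get_image(n)
    if f: cv2.imwrite('pics/'+f,cv2.cvtColor(im,cv2.COLOR_RGB2BGR))
    return im,d,ci
def rays(ci,uv):
    K=np.array(ci['intrinsics'],float); uv=np.atleast_2d(uv).astype(float)
    p=cv2.undistortPoints(uv.reshape(-1,1,2),K,np.array([ci['k1'],0,0,0.])).reshape(-1,2)
    return np.c_[p,np.ones(len(p))]
def onplane(ci,uv,z):
    R=np.array(ci['R']);t=np.array(ci['t']); r=rays(ci,uv)@R; c=-R.T@t
    return c+r*((z-c[2])/r[:,2])[:,None]
def cloud(d,ci):
    v,u=np.mgrid[0:480,0:640]; r=rays(ci,np.c_[u.ravel(),v.ravel()])
    P=(r*d.reshape(-1,1)-np.array(ci['t']))@np.array(ci['R']); P[d.ravel()==0]=np.nan
    return P.reshape(480,640,3)
E
python3 - <<'E'
from h import *
for n in ('scene','side'):
    im,d,ci=snap(n,n+'0.png'); np.savez(n+'0.npz',im=im,d=d)
    print(n,np.round(-np.array(ci['R']).T@ci['t']), np.round(ci['R'],2).tolist())
o=ctrl.get_obs();print(o['t'],o['ee_pos'],Rn.from_rotvec(o['orientation']).as_matrix().round(3).tolist(),o['width'])
E
```

```text
scene [1322.  625.  813.] [[-0.69, 0.72, 0.02], [0.44, 0.45, -0.77], [-0.57, -0.53, -0.63]]
side [458. 581. 811.] [[-0.95, -0.3, -0.01], [-0.23, 0.73, -0.64], [0.2, -0.61, -0.77]]
0.1 [ 256.84545574 -569.22674702  221.97369941] [[0.912, 0.411, -0.001], [0.411, -0.912, 0.001], [-0.0, -0.001, -1.0]] 87.89887917777648
```

View pics/scene0.png

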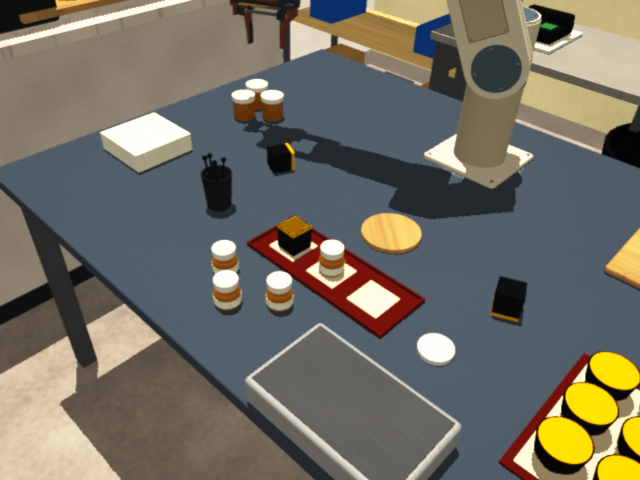

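View pics/side0.png

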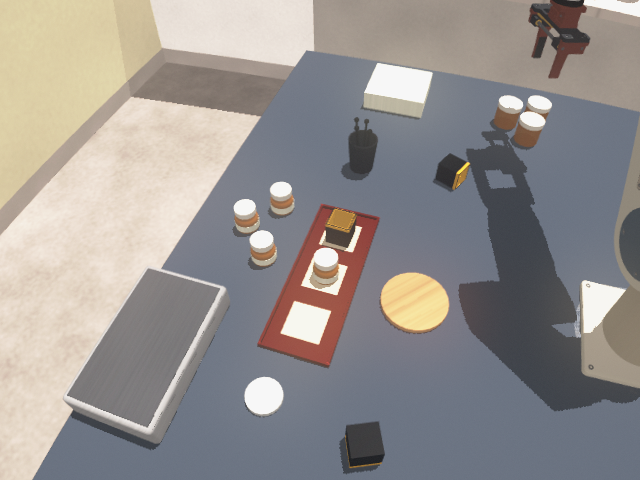

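The views show the tray at side (322,282) with the target jar on its middle square (326,266), cup_done on the far square (341,228), and the free near square (306,322). The board is at (414,302), the inverted cup at (365,444), the lying cup at (452,171) with its mouth to the right, the lid at (264,396) and the tumbler at (362,150).

```bash
cat > m.py <<'E'
from h import *
z=np.load('side0.npz'); im,d=z['im'],z['d']; ci=ctrl.camera_info('side')
hsv=cv2.cvtColor(im,cv2.COLOR_RGB2HSV); P=cloud(d,ci)
def comp(m,uv):
    n,l=cv2.connectedComponents(m.astype(np.uint8)); return l==l[uv[1],uv[0]]
def rect(pts):
    (c,s,a)=cv2.minAreaRect(pts[:,:2].astype(np.float32)); return np.round(c,1),np.round(s,1),round(a,1)
def pts(m): v,u=np.nonzero(m); return np.c_[u,v]
H,S,V=[hsv[...,i].astype(int) for i in range(3)]
red=((H<8)|(H>172))&(S>150)&(V>40)
m=comp(red,(290,340)); print('tray',rect(onplane(ci,pts(m),10)))
m=comp((S<70)&(V>180),(306,322)); print('paper',rect(onplane(ci,pts(m),4)))
m=comp((H>10)&(H<28)&(S>80)&(V>120),(414,302)); print('board',rect(onplane(ci,pts(m),12)))
for n,uv,h in (('jarcap',(326,258),66),('lid',(264,396),12)):
    m=comp((S<60)&(V>150),uv); print(n,m.sum(),rect(onplane(ci,pts(m),h)))
def box(n,c,r,zl,zh):
    q=P[(np.hypot(P[...,0]-c[0],P[...,1]-c[1])<r)]; q=q[(q[:,2]>zl)&(q[:,2]<zh)]
    print(n,len(q),rect(q),np.percentile(q[:,2],[5,50,95]).round(1))
for n,uv in (('inv',(365,440)),('ly',(450,168)),('done',(341,222)),('tumb',(362,150)),('board',(414,302)),('jar',(326,258)),('papr',(306,322))): print(n,P[uv[1],uv[0]].round(1))
box('inv',P[440,365],50,52,65); box('ly',P[168,450],50,46,60); box('done',P[222,341],50,56,70);box('tumb',P[150,362],60,20,85);box('jar',P[258,326],40,62,70)
E
python3 m.py
```

```text
tray (array([ 854.5, -464.8]), array([2934.8, 1958.5]), 16.4)
paper (array([634.8, 150.4]), array([76.7, 76.6]), 89.7)
board (array([442.9,  47.6]), array([136.2, 137.6]), 16.7)
jarcap 1017 (array([620. ,  60.7]), array([102.4,  70.5]), 89.5)
lid 1224 (array([655.3, 315.6]), array([67.7, 71.2]), 46.9)
inv [467.3 352.5  59.8]
ly [ 429.7 -320.    52.9]
done [636.6 -98.3  26.7]
tumb [ 639.4 -282.    85. ]
board [443.   53.3  17.6]
jar [629.1  36.6  66.9]
papr [633.8 151.5   5.1]
inv 1193 (array([468.1, 351. ]), array([52.3, 54.4]), 24.8) [56.8 59.4 61.5]
ly 393 (array([ 423.6, -338.9]), array([57.8, 59.7]), 63.6) [48.5 52.7 55.5]
done 216 (array([630.3, -75.8]), array([53.7, 52.5]), 86.9) [56.8 62.4 64.9]
tumb 565 (array([ 646.2, -309.6]), array([67.6, 56.9]), 14.4) [24.4 59.1 82.3]
jar 381 (array([630.5,  34.8]), array([46.1, 46.7]), 22.9) [64.4 67.3 69.2]
```

Call:
servo_tool:
  rows:
    - [0, 0, 0, 1, -0.67, 0, 87]
    - [0, 0, 0, 1, -0.67, 0, 87]
    - [0, 0, 0, 1, -0.67, 0, 87]
    - [0, 0, 0, 1, -0.67, 0, 87]

```text
t: 0.6
ee_pos: [384.8, -363.2, 222.4]
orientation: [-3.071, -0.661, 0.0]
ft_force: [0.4, -0.4, 0.2]
width: 86.7
grasp_force: 0.0
```

Call:
servo_tool:
  rows:
    - [0, 0, 0, 1, -0.67, 0, 87]
    - [0, 0, 0, 1, -0.67, 0, 87]
    - [0, 0, 0, 1, -0.67, 0, 87]
    - [0, 0, 0, 1, -0.67, 0, 87]

```text
t: 1.1
ee_pos: [512.2, -158.8, 222.6]
orientation: [-3.071, -0.662, 0.0]
ft_force: [0.2, -0.6, -0.4]
width: 87.3
grasp_force: 0.0
```

Call:
servo_tool:
  rows:
    - [0, 0, 0, 0.94, -0.65, 0, 87]
    - [0, 0, 0, 0.94, -0.65, 0, 87]
    - [0, 0, 0, 0.94, -0.65, 0, 87]
    - [0, 0, 0, 0.94, -0.65, 0.3, 87]

```text
t: 1.6
ee_pos: [630.9, 32.9, 174.1]
orientation: [3.069, 0.664, 0.014]
ft_force: [-0.1, 0.0, -0.4]
width: 86.8
grasp_force: 0.0
```

```bash
cat > log.py <<'E'
from h import *
import json
o=ctrl.get_obs(); M=Rn.from_rotvec(o['orientation']).as_matrix()
open('obs.jsonl','a').write(json.dumps({k:np.array(o[k]).tolist() for k in o})+'\n')
print(round(o['t'],2),'p',np.round(o['ee_pos'],1),'q',np.round(o['qpos'],3),'w',round(o['width'],1),'F',np.round(o['ft_force'],1),'g',np.round(o['grasp_force'],1))
print(M.round(3).tolist())
def to(p): print('to',p,'tool-shift/200:',(M.T@(np.array(p)-o['ee_pos'])/200).round(3))
E
python3 - <<'E'
from log import *
to([630.5,35,24])
z=np.load('side0.npz'); im,d=z['im'],z['d']; ci=ctrl.camera_info('side'); P=cloud(d,ci)
h=cv2.cvtColor(im,cv2.COLOR_RGB2HSV); g=(h[...,0]>12)&(h[...,0]<32)&(h[...,1]>150)&(h[...,2]>100)
q=P[g]; q=q[np.hypot(q[:,0]-424,q[:,1]+339)<60]; print('gold',len(q),np.median(q,0),cv2.minAreaRect(q[:,:2].astype(np.float32)))
E
```

```text
1.6 p [630.9  32.9 174.1] q [0.033 0.485 1.656 0.    0.991 1.178] w 86.8 F [-0.1  0.  -0.4] g 0.0
[[0.911, 0.413, 0.009], [0.413, -0.911, 0.001], [0.009, 0.003, -1.0]]
to [630.5, 35, 24] tool-shift/200: [-0.004 -0.013  0.751]
gold 173 [ 399.54986844 -336.07765934   25.03205869] ((401.2289733886719, -329.801513671875), (55.744773864746094, 15.587002754211426), 75.03437805175781)
```

Call:
servo_tool:
  rows:
    - [0, 0, 0, 0, 0, 0.3, 87]
    - [0, 0, 0, 0, 0, 0.6, 87]
    - [0, 0, 0, 0, 0, 0.69, 87]
    - [0, 0, 0, 0, 0, 0.69, 50]
    - [0, 0, 0, 0, 0, 0.69, 40]
    - [0, 0, 0, 0, 0, 0.69, 40]
    - [0, 0, 0, 0, 0, 0.69, 40]
    - [0, 0, 0, 0, 0, 0.69, 40]

```text
t: 2.6
ee_pos: [627.4, 30.1, 34.8]
orientation: [3.071, 0.66, 0.004]
ft_force: [-0.7, -0.0, 7.5]
width: 50.7
grasp_force: 30.2
```

```bash
python3 - <<'E'
from log import *
to([443,48,24+10])
E
```

```text
2.6 p [627.4  30.1  34.8] q [0.029 0.676 1.713 0.    0.75  1.176] w 50.7 F [-0.7 -0.   7.5] g 30.2
[[0.912, 0.411, 0.002], [0.411, -0.912, 0.0], [0.002, 0.001, -1.0]]
to [443, 48, 34] tool-shift/200: [-0.804 -0.461  0.002]
```

Call:
servo_tool:
  rows:
    - [0, 0, 0, 0, 0, -0.2, 40]
    - [0, 0, 0, 0, 0, -0.35, 40]
    - [0, 0, 0, -0.4, -0.23, -0.35, 40]
    - [0, 0, 0, -0.8, -0.46, -0.35, 40]
    - [0, 0, 0, -0.8, -0.46, -0.3, 40]
    - [0, 0, 0, -0.8, -0.46, -0.15, 40]
    - [0, 0, 0, -0.8, -0.46, -0.06, 40]
    - [0, 0, 0, -0.8, -0.46, -0.06, 40]
    - [0, 0, 0, -0.8, -0.46, -0.06, 40]

```text
t: 3.72
ee_pos: [443.2, 48.0, 45.7]
orientation: [3.071, 0.661, 0.001]
ft_force: [-0.3, 0.5, -2.1]
width: 51.0
grasp_force: 29.6
```

```bash
python3 - <<'E'
from log import *
to([443,48,42])
E
```

```text
3.73 p [443.2  48.   45.7] q [ 0.081  0.484  2.116 -0.     0.54   1.228] w 51.0 F [-0.3  0.5 -2.1] g 29.6
[[0.912, 0.411, 0.001], [0.411, -0.912, 0.0], [0.001, 0.0, -1.0]]
to [443, 48, 42] tool-shift/200: [-0.001 -0.     0.019]
```

Call:
servo_tool:
  rows:
    - [0, 0, 0, 0, 0, 0.01, 40]
    - [0, 0, 0, 0, 0, 0.015, 40]
    - [0, 0, 0, 0, 0, 0.015, 60]
    - [0, 0, 0, 0, 0, 0.015, 87]
    - [0, 0, 0, 0, 0, 0.015, 87]
    - [0, 0, 0, 0, 0, -0.2, 87]
    - [0, 0, 0, 0, 0, -0.5, 87]
    - [0, 0, 0, 0, 0, -0.8, 87]

```text
t: 4.72
ee_pos: [442.2, 48.0, 206.6]
orientation: [-3.071, -0.661, 0.001]
ft_force: [1.5, 0.2, -0.5]
width: 86.7
grasp_force: 0.0
```

```bash
python3 - <<'E'
from log import *
import json
L=[json.loads(l) for l in open('obs.jsonl')]
L.append(dict(qpos=[-1.166,.423,1.63,0,1.089,-.019],ee_pos=[257.032,-569.684,222.675]))
A=[];b=[]
for o in L:
    q=o['qpos'];p=o['ee_pos']
    A.append([1,0,np.sin(q[1]),np.sin(q[1]+q[2])]);b.append(np.hypot(p[0],p[1]))
    A.append([0,1,np.cos(q[1]),np.cos(q[1]+q[2])]);b.append(p[2])
x,r,k,s=np.linalg.lstsq(np.array(A),np.array(b),rcond=None);print('a1,d1-d6,L2,L3',x.round(1),s.round(3),np.abs(np.array(A)@x-b).max())
im,d,ci=snap('side'); P=cloud(d,ci)
q=P[np.hypot(P[...,0]-443,P[...,1]-48)<50]; q=q[(q[:,2]>66)&(q[:,2]<82)]
print('jar',len(q),cv2.minAreaRect(q[:,:2].astype(np.float32)),np.median(q[:,2]))
E
```

```text
4.72 p [442.2  48.  206.6] q [0.081 0.18  2.027 0.    0.936 1.228] w 86.7 F [ 1.5  0.2 -0.5] g 0.0
[[0.912, 0.411, -0.001], [0.411, -0.912, -0.0], [-0.001, -0.0, -1.0]]
a1,d1-d6,L2,L3 [-34.2 -29.3 532.9 483.2] [3.342 2.945 0.309 0.252] 17.400800523266298
jar 490 ((447.1235656738281, 51.97054672241211), (47.70576477050781, 47.41300582885742), 64.58432006835938) 74.72708709581028
```

Call:
servo_tool:
  rows:
    - [0, 0, 0, -0.45, 0.87, -0.1, 87]
    - [0, 0, 0, -0.45, 0.87, -0.1, 87]
    - [0, 0, 0, -0.45, 0.87, -0.1, 87]
    - [0, 0, 0, -0.45, 0.87, -0.1, 87]

```text
t: 5.28
ee_pos: [432.1, -150.8, 225.4]
orientation: [3.072, 0.653, 0.001]
ft_force: [0.4, -0.2, -1.3]
width: 87.1
grasp_force: 0.0
```

Call:
servo_tool:
  rows:
    - [0, 0, 0, -0.44, 0.86, 0, 87]
    - [0, 0, 0, -0.44, 0.86, 0, 87]
    - [0, 0, 0, -0.44, 0.86, 0, 87]
    - [0, 0, 0, -0.44, 0.86, 0, 87]
    - [0, 0, 0, -0.44, 0.86, 0, 87]

```text
t: 5.9
ee_pos: [422.5, -339.6, 224.3]
orientation: [-3.07, -0.66, 0.001]
ft_force: [-0.2, 0.6, 0.3]
width: 87.0
grasp_force: 0.0
```

```bash
python3 - <<'E'
from log import *
L=[json.loads(l) for l in open('obs.jsonl')]
L.append(dict(qpos=[-1.166,.423,1.63,0,1.089,-.019],ee_pos=[257.032,-569.684,222.675]))
A=[];b=[]
for o in L:
    q=o['qpos'];p=o['ee_pos'];c=q[1]+q[2]
    A.append([1,0,np.sin(q[1]),np.sin(c),np.cos(c)]);b.append(np.hypot(p[0],p[1]))
    A.append([0,1,np.cos(q[1]),np.cos(c),-np.sin(c)]);b.append(p[2])
x,r,k,s=np.linalg.lstsq(np.array(A),np.array(b),rcond=None);print('a1,d1-d6,L2,L3,e',x.round(1),s.round(3),np.abs(np.array(A)@x-b).max())
im,d,ci=snap('wrist','w1.png'); P=cloud(d,ci)
print(np.round(ci['R'],2).tolist(), (-np.array(ci['R']).T@ci['t']).round(0))
q=P[np.hypot(P[...,0]-424,P[...,1]+339)<60]; q=q[(q[:,2]>46)&(q[:,2]<60)]
print('ly',len(q),cv2.minAreaRect(q[:,:2].astype(np.float32)),np.median(q[:,2]))
E
```

```text
5.9 p [ 422.5 -339.6  224.3] q [-0.699  0.301  1.811  0.     1.031  0.448] w 87.0 F [-0.2  0.6  0.3] g 0.0
[[0.912, 0.411, -0.001], [0.411, -0.912, 0.001], [-0.0, -0.002, -1.0]]
a1,d1-d6,L2,L3,e [-5.000e-01  6.000e-01  5.672e+02  4.855e+02  7.900e+01] [4.221 3.449 0.339 0.326 0.269] 1.9561181744570604
[[0.41, -0.91, -0.0], [-0.87, -0.39, 0.29], [-0.26, -0.12, -0.96]] [ 495. -306.  387.]
ly 3106 ((420.6574401855469, -340.6846923828125), (52.585731506347656, 58.47657012939453), 65.17239379882812) 52.97657390769388
```

View pics/w1.png

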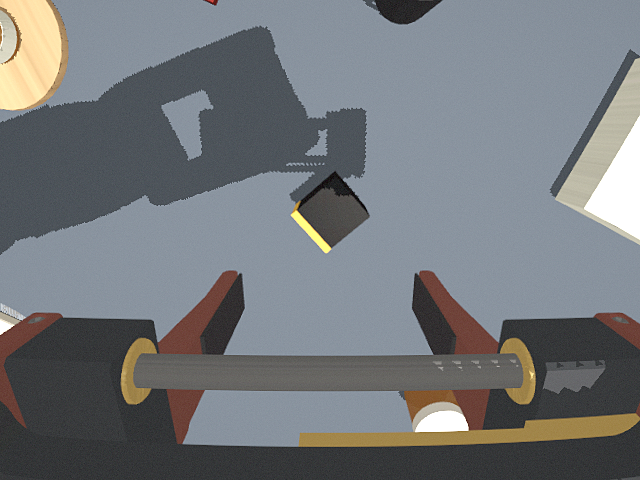

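Call:
servo_tool:
  rows:
    - [0.13, 0, 0, 0, 0, 0, 87]
    - [0.25, 0, 0, 0, 0, 0, 87]
    - [0.25, 0, 0, 0, 0, 0, 87]

```text
t: 6.32
ee_pos: [423.5, -340.1, 223.4]
orientation: [-2.709, -0.583, 0.113]
ft_force: [-0.5, 0.1, 0.5]
width: 86.9
grasp_force: 0.0
```

```bash
cat > kin.py <<'E'
import numpy as np, json
from scipy.optimize import least_squares
from scipy.spatial.transform import Rotation as Rn
def fk(q,k,s=1):
    d1,L2,L3,e,d6=k; 
    a=Rn.from_euler('z',q[0]); W=np.array([L2*np.sin(q[1])+L3*np.sin(q[1]+q[2])+e*np.cos(q[1]+q[2]),0,d1+L2*np.cos(q[1])+L3*np.cos(q[1]+q[2])-e*np.sin(q[1]+q[2])])
    R=a*Rn.from_euler('y',q[1]+q[2])*Rn.from_euler('z',s*q[3])*Rn.from_euler('y',q[4])*Rn.from_euler('z',q[5]+np.pi/2)
    return a.apply(W)+R.apply([0,0,d6]),R
def obs():
    L=[json.loads(l) for l in open('obs.jsonl')]
    return L
def fit(s):
    L=obs()
    def f(x):
        r=[]
        for o in L:
            p,R=fk(o['qpos'],x,s); r+=list(p-o['ee_pos'])+list(200*(R.inv()*Rn.from_rotvec(o['orientation'])).as_rotvec())
        return r
    z=least_squares(f,[300,567,485,79,300]); return z.x,np.abs(z.fun).max()
lo=np.array([-3,-.9,.09,-1.31,.11,-2.54]);hi=np.array([3,2.11,2.58,4.45,2.69,2.54])
E
python3 - <<'E'
from log import *
from kin import *
for s in (1,-1): x,e=fit(s); print(s,x.round(1),e)
E
```

```text
6.33 p [ 423.5 -340.1  223.4] q [-0.775  0.478  1.594  0.135  1.424  0.328] w 86.9 F [-0.5  0.1  0.5] g 0.0
[[0.911, 0.383, -0.153], [0.412, -0.847, 0.335], [-0.001, -0.368, -0.93]]
1 [331.5 568.1 488.2  83.4 326.8] 11.944492532452045
-1 [162.2 524.1 458.8  31.1 174.6] 73.97663246715462
```

```bash
cat > plan.py <<'E'
from kin import *
k,_=fit(1)
rng=np.random.default_rng(0)
def ik(p,M,n=40):
    S=[]
    R=Rn.from_matrix(M)
    for _ in range(n):
        q0=lo+(hi-lo)*rng.random(6); q0[0]=np.arctan2(p[1],p[0])+rng.normal()*.4
        z=least_squares(lambda q:np.r_[(fk(q,k)[0]-p)/300,(fk(q,k)[1].inv()*R).as_rotvec()],np.clip(q0,lo+.01,hi-.01),bounds=(lo,hi))
        if np.abs(z.fun).max()<1e-3 and not any(np.abs(z.x-s).max()<.02 for s in S): S.append(z.x)
    return S
def frame(zt,yt): xt=np.cross(yt,zt); return np.c_[xt,yt,zt]
def az(d): return np.array([np.cos(np.radians(d)),np.sin(np.radians(d)),0])
dn=np.array([0,0,-1.])
def lying(c,m,a,sg):   # grasp lying cup at c, mouth azimuth m
    a=np.radians(a); zt=np.cos(a)*dn-np.sin(a)*az(m); yt=sg*az(m-90); M=frame(zt,yt); return c+19*zt,M
def upright(c,phi,a,sg): # same grasp after the cup is upright, tool azimuth phi
    a=np.radians(a); zt=np.sin(a)*dn+np.cos(a)*az(phi); yt=sg*az(phi-90); return c+19*zt,frame(zt,yt)
E
python3 - <<'E'
from plan import *
for a in (15,30,40):
  for sg in (1,-1):
    for q in ik(*lying(np.array([420.7,-340.7,28]),155,a,sg)): print('grasp',a,sg,q.round(2))
    for y in (150.4,35.5):
      for phi in (90,0,-90):
        for q in ik(*upright(np.array([633.5,y,4+34]),phi,a,sg),n=20): print('place',y,phi,a,sg,q.round(2))
E
```

```text
grasp 15 1 [-0.72  0.6   2.08  0.34  0.22 -2.18]
place 150.4 90 15 1 [-0.23  1.1   1.58  1.25  1.44 -1.11]
place 150.4 0 15 1 [ 0.42  1.09  2.16  3.55  1.41 -1.53]
place 150.4 -90 15 1 [ 0.62  1.18  1.26 -0.93  1.73 -2.13]
place 35.5 90 15 1 [-0.39  1.12  1.49  1.1   1.53 -1.08]
place 35.5 0 15 1 [ 0.11  1.11  2.21  3.24  1.49 -1.55]
place 35.5 -90 15 1 [ 0.48  1.14  1.42 -1.03  1.6  -2.08]
grasp 15 -1 [-0.72  0.6   2.08  0.34  0.22  0.96]
place 150.4 90 15 -1 [-0.23  1.1   1.58  1.25  1.44  2.03]
place 150.4 0 15 -1 [0.42 1.09 2.16 3.55 1.41 1.62]
place 150.4 -90 15 -1 [ 0.62  1.18  1.26 -0.93  1.73  1.01]
place 35.5 90 15 -1 [-0.39  1.12  1.49  1.1   1.53  2.06]
place 35.5 0 15 -1 [0.11 1.11 2.21 3.24 1.49 1.59]
place 35.5 -90 15 -1 [ 0.48  1.14  1.42 -1.03  1.6   1.06]
grasp 30 1 [-0.78  0.64  2.22  2.48  0.28  1.91]
place 150.4 90 30 1 [-0.18  0.97  1.64  1.14  1.21 -1.01]
place 150.4 0 30 1 [ 0.39  0.9   2.17  3.55  0.98 -1.6 ]
place 150.4 -90 30 1 [ 0.58  1.06  1.35 -0.81  1.52 -2.16]
place 35.5 90 30 1 [-0.35  0.99  1.57  1.    1.32 -1.  ]
place 35.5 0 30 1 [ 0.1   0.91  2.22 
[... 548 characters left out ...]
 1.67  1.05  1.07 -0.9 ]
place 150.4 0 40 1 [ 0.36  0.79  2.14  3.59  0.68 -1.69]
place 150.4 -90 40 1 [ 0.55  0.98  1.42 -0.73  1.37 -2.21]
place 35.5 90 40 1 [-0.31  0.91  1.61  0.91  1.17 -0.92]
place 35.5 0 40 1 [ 0.09  0.79  2.19  3.25  0.71 -1.59]
place 35.5 -90 40 1 [ 0.4   0.93  1.55 -0.84  1.24 -2.21]
grasp 40 -1 [-0.82  0.72  2.3   2.69  0.58 -1.49]
place 150.4 90 40 -1 [-0.13  0.89  1.67  1.05  1.07  2.24]
place 150.4 0 40 -1 [0.36 0.79 2.14 3.59 0.68 1.45]
place 150.4 -90 40 -1 [ 0.55  0.98  1.42 -0.73  1.37  0.94]
place 35.5 90 40 -1 [-0.31  0.91  1.61  0.91  1.17  2.22]
place 35.5 0 40 -1 [0.09 0.79 2.19 3.25 0.71 1.55]
place 35.5 -90 40 -1 [ 0.4   0.93  1.55 -0.84  1.24  0.93]
```

```bash
cat > go.py <<'E'
from log import *
from plan import *
p0=np.array(o['ee_pos']); M0=M
def step(p,R,lab=''):
    "row numbers from present pose to (p,R)"
    rv=Rn.from_matrix(M0.T@R).as_rotvec()/1.5; sh=M0.T@(np.array(p)-p0)/200
    print(lab,rv.round(3).tolist(),sh.round(3).tolist())
def chain(wps,n=6):
    "wps list of (p,R); each call's row numbers, with IK tracked from present joints"
    pa,Ra=p0,M0; q=np.array(o['qpos'])
    for i,(p,R) in enumerate(wps):
        rv=Rn.from_matrix(Ra.T@R).as_rotvec(); sh=Ra.T@(np.array(p)-pa)
        print(i,'turn',(rv/1.5).round(3).tolist(),'shift',(sh/200).round(3).tolist(),'rows>=',round(max(np.linalg.norm(rv)/.187,np.linalg.norm(sh)/62.5),1))
        for f in np.linspace(0,1,n+1)[1:]:
            pt=pa+Ra@sh*f; Rt=Rn.from_matrix(Ra)*Rn.from_rotvec(rv*f)
            z=least_squares(lambda x:np.r_[(fk(x,k)[0]-pt)/300,(fk(x,k)[1].inv()*Rt).as_rotvec(),1e-3*(x-q)],np.clip(q,lo+.01,hi-.01),bounds=(lo,hi)); q=z.x
            if np.abs(z.fun[:6]).max()>.01: print('   bad',f,z.fun[:6].round(2),q.round(2))
        print('   q',q.round(2)); pa,Ra=np.array(p),R
E
python3 - <<'E'
from go import *
p,R=lying(np.array([420.7,-340.7,28])+4*az(155),155,15,-1)
pl,Rl=upright(np.array([633,35.5,4+33.5+3]),-90,15,-1)
up=np.array([0,0,1.])
mid=Rn.from_matrix(R)*Rn.from_rotvec(Rn.from_matrix(R.T@Rl).as_rotvec()/2)
chain([(p-90*R[:,2],R),(p,R),(p+150*up,R),(np.array([520,-100,190]),mid.as_matrix()),(pl+70*up,Rl),(pl,Rl)])
E
```

```text
6.33 p [ 423.5 -340.1  223.4] q [-0.775  0.478  1.594  0.135  1.424  0.328] w 86.9 F [-0.5  0.1  0.5] g 0.0
[[0.911, 0.383, -0.153], [0.412, -0.847, 0.335], [-0.001, -0.368, -0.93]]
0 turn [-0.309, 0.271, 0.535] shift [-0.086, 0.152, 0.622] rows>= 5.4
   q [-0.74  0.39  2.12  0.21  0.39  1.08]
1 turn [0.0, 0.0, 0.0] shift [0.0, -0.0, 0.45] rows>= 1.4
   q [-0.73  0.6   2.09  0.35  0.22  0.95]
2 turn [0.0, 0.0, 0.0] shift [0.194, 0.0, -0.724] rows>= 2.4
   q [-0.73  0.3   2.04  0.14  0.55  1.17]
3 turn [-0.359, -0.323, -0.622] shift [-0.022, -1.301, -0.163] rows>= 6.3
   q [ 0.16  0.52  1.76 -0.6   1.3   1.58]
4 turn [-0.359, -0.323, -0.622] shift [0.834, -0.354, -0.137] rows>= 6.3
   q [ 0.49  1.03  1.46 -1.02  1.64  1.  ]
5 turn [0.0, 0.0, 0.0] shift [0.338, 0.0, 0.091] rows>= 1.1
   q [ 0.49  1.14  1.42 -1.02  1.61  1.06]
```

Call:
servo_tool:
  rows:
    - [-0.05, 0.045, 0.09, -0.015, 0.025, 0.1, 87]
    - [-0.1, 0.09, 0.18, -0.03, 0.05, 0.2, 87]
    - [-0.155, 0.135, 0.267, -0.043, 0.076, 0.31, 87]
    - [-0.2, 0.18, 0.357, -0.057, 0.1, 0.41, 87]
    - [-0.26, 0.225, 0.445, -0.07, 0.127, 0.52, 87]
    - [-0.309, 0.271, 0.535, -0.086, 0.152, 0.622, 87]
    - [-0.309, 0.271, 0.535, -0.086, 0.152, 0.622, 87]
    - [-0.309, 0.271, 0.535, -0.086, 0.152, 0.622, 87]

```text
t: 7.32
ee_pos: [401.1, -331.8, 99.7]
orientation: [2.986, -0.658, 0.399]
ft_force: [0.8, -1.1, 0.2]
width: 87.0
grasp_force: 0.0
```

```bash
python3 - <<'E'
from go import *
p,R=lying(np.array([420.7,-340.7,28])+4*az(155),155,15,-1)
step(p,R)
E
```

```text
7.33 p [ 401.1 -331.8   99.7] q [-0.764  0.39   2.11   0.22   0.398  1.048] w 87.0 F [ 0.8 -1.1  0.2] g 0.0
[[0.876, -0.42, 0.238], [-0.405, -0.907, -0.111], [0.263, 0.001, -0.965]]
 [0.0, -0.003, 0.002] [-0.01, -0.001, 0.464]
```

Sub-millimetre tracking; grasp and lift.

Call:
servo_tool:
  rows:
    - [0, 0, 0, 0, 0, 0.2, 87]
    - [0, 0, 0, -0.01, 0, 0.4, 87]
    - [0, 0, 0, -0.01, 0, 0.46, 87]
    - [0, 0, 0, -0.01, 0, 0.46, 60]
    - [0, 0, 0, -0.01, 0, 0.46, 40]
    - [0, 0, 0, -0.01, 0, 0.46, 40]
    - [0, 0, 0, -0.01, 0, 0.46, 40]
    - [0, 0, 0, 0.05, 0, 0.23, 40]
    - [0, 0, 0, 0.12, 0, 0, 40]
    - [0, 0, 0, 0.18, 0, -0.26, 40]

```text
t: 8.57
ee_pos: [418.6, -340.5, 159.1]
orientation: [2.986, -0.664, 0.395]
ft_force: [0.6, 0.1, -1.2]
width: 51.7
grasp_force: 30.0
```

```bash
python3 - <<'E'
from go import *
pl,Rl=upright(np.array([633,35.5,4+33.5+3]),-90,15,-1)
up=np.array([0,0,1.])
mid=Rn.from_matrix(M0)*Rn.from_rotvec(Rn.from_matrix(M0.T@Rl).as_rotvec()/2)
chain([(np.array([500,-150,200]),mid.as_matrix()),(pl+70*up,Rl),(pl,Rl)])
E
```

```text
8.57 p [ 418.6 -340.5  159.1] q [-0.751  0.3    2.038  0.151  0.558  1.139] w 51.7 F [ 0.6  0.1 -1.2] g 30.0
[[0.875, -0.424, 0.235], [-0.409, -0.906, -0.11], [0.26, 0.0, -0.966]]
0 turn [-0.359, -0.323, -0.622] shift [0.019, -1.035, -0.207] rows>= 6.3
   q [ 0.08  0.48  1.81 -0.64  1.26  1.53]
1 turn [-0.359, -0.323, -0.622] shift [1.012, -0.518, -0.266] rows>= 6.3
   q [ 0.49  1.03  1.46 -1.02  1.64  1.  ]
2 turn [0.0, 0.0, 0.0] shift [0.338, 0.0, 0.091] rows>= 1.1
   q [ 0.49  1.14  1.41 -1.02  1.61  1.06]
```

Call:
servo_tool:
  rows:
    - [-0.05, -0.046, -0.09, 0, -0.14, -0.03, 40]
    - [-0.1, -0.09, -0.18, 0, -0.28, -0.06, 40]
    - [-0.15, -0.135, -0.26, 0, -0.42, -0.09, 40]
    - [-0.2, -0.18, -0.35, 0.01, -0.57, -0.12, 40]
    - [-0.25, -0.23, -0.44, 0.01, -0.71, -0.15, 40]
    - [-0.3, -0.27, -0.53, 0.02, -0.85, -0.18, 40]
    - [-0.359, -0.323, -0.622, 0.02, -1, -0.2, 40]
    - [-0.359, -0.323, -0.622, 0.02, -1, -0.2, 40]

```text
t: 9.57
ee_pos: [499.2, -154.2, 196.7]
orientation: [2.47, 0.565, -0.487]
ft_force: [-0.1, -0.1, -0.3]
width: 51.9
grasp_force: 30.0
```

```bash
python3 - <<'E'
from go import *
pl,Rl=upright(np.array([633,35.5,4+33.5+3]),-90,15,-1)
up=np.array([0,0,1.])
mid=Rn.from_matrix(M0)*Rn.from_rotvec(Rn.from_matrix(M0.T@Rl).as_rotvec()/2)
chain([((p0+pl)/2+50*up,mid.as_matrix()),(pl+70*up,Rl),(pl,Rl)])
step(pl+70*up,Rl)
E
```

```text
9.57 p [ 499.2 -154.2  196.7] q [ 0.027  0.465  1.823 -0.664  1.226  1.5  ] w 51.9 F [-0.1 -0.1 -0.3] g 30.0
[[0.846, 0.487, -0.217], [0.286, -0.758, -0.586], [-0.45, 0.434, -0.781]]
0 turn [-0.178, -0.162, -0.311] shift [0.474, -0.228, -0.205] rows>= 3.2
   q [ 0.29  0.73  1.65 -0.84  1.49  1.3 ]
1 turn [-0.178, -0.162, -0.311] shift [0.563, 0.02, -0.263] rows>= 3.2
   q [ 0.46  1.    1.49 -1.05  1.63  0.99]
2 turn [0.0, 0.0, 0.0] shift [0.338, 0.0, 0.091] rows>= 1.1
   q [ 0.46  1.11  1.45 -1.05  1.59  1.05]
 [-0.356, -0.324, -0.621] [1.016, -0.521, -0.292]
```

Call:
servo_tool:
  rows:
    - [-0.06, -0.054, -0.104, 0.16, -0.08, -0.07, 40]
    - [-0.12, -0.108, -0.208, 0.32, -0.155, -0.14, 40]
    - [-0.178, -0.162, -0.311, 0.474, -0.228, -0.205, 40]
    - [-0.225, -0.204, -0.391, 0.61, -0.3, -0.22, 40]
    - [-0.27, -0.246, -0.47, 0.75, -0.38, -0.25, 40]
    - [-0.315, -0.286, -0.55, 0.88, -0.45, -0.27, 40]
    - [-0.356, -0.324, -0.621, 1, -0.52, -0.29, 40]
    - [-0.356, -0.324, -0.621, 1, -0.52, -0.29, 40]
    - [-0.356, -0.324, -0.621, 1, -0.52, -0.29, 40]

```text
t: 10.7
ee_pos: [629.8, 11.3, 108.3]
orientation: [1.408, 1.393, -1.075]
ft_force: [0.2, -0.4, -0.6]
width: 51.8
grasp_force: 30.0
```

```bash
python3 - <<'E'
from go import *
pl,Rl=upright(np.array([633,35.5,4+33.5+1]),-90,15,-1)
step(pl,Rl); print(pl)
im,d,ci=snap('side','s2.png')
E
```

```text
10.7 p [629.8  11.3 108.3] q [ 0.44   0.991  1.498 -1.059  1.618  0.994] w 51.8 F [ 0.2 -0.4 -0.6] g 30.0
[[0.005, 1.0, -0.007], [0.26, -0.008, -0.966], [-0.966, 0.003, -0.26]]
 [-0.004, -0.001, -0.003] [0.369, 0.015, 0.069]
[633.          17.1474093   33.58243814]
```

View pics/s2.png

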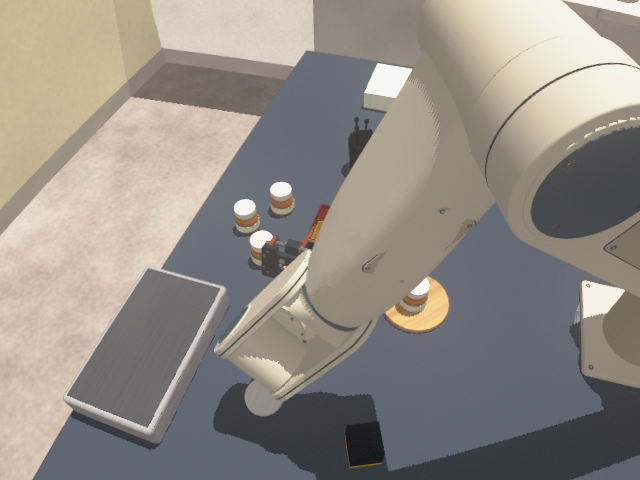

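```bash
python3 - <<'E'
from h import *
for n in ('side','scene'):
    z=np.load(n+'0.npz'); P=cloud(z['d'],ctrl.camera_info(n))
    q=P[(P[...,2]>20)&(P[...,2]<150)&(P[...,0]>660)&(P[...,0]<1000)&(P[...,1]>-100)&(P[...,1]<450)]
    b,c=np.unique((q[:,:2]//20*20).astype(int),axis=0,return_counts=True)
    for y in range(-100,450,20):
        w=b[(b[:,1]==y)&(c>3)]; print(n,y,w[:,0].tolist()) if len(w) else 0
E
```

```text
side -100 [760, 780]
side -80 [820, 840]
side -60 [800, 820, 840, 860]
side -40 [800, 820, 840, 860]
side 0 [740, 760, 780]
side 20 [740, 760, 780]
side 40 [740, 760, 780]
side 140 [780, 800, 820, 840, 860, 880, 900, 920, 940, 960]
side 160 [780, 800, 820, 840, 860, 880, 900, 920, 940, 960]
side 180 [780, 800, 820, 840, 860, 880, 900, 920, 940, 960]
side 200 [780, 800, 820, 840, 860, 880, 900, 920, 940, 960]
side 220 [780, 800, 820, 840, 860, 880, 900, 920, 940, 960]
side 240 [780, 800, 820, 840, 860, 880, 900, 920, 940, 960]
side 260 [780, 800, 820, 840, 860, 880, 900, 920, 940, 960]
side 280 [780, 800, 820, 840, 860, 880, 900, 920, 940, 960]
side 300 [780, 800, 820, 840, 860, 880, 900, 920, 940, 960]
side 320 [780, 800, 820, 840, 860, 880, 900, 920, 940, 960]
side 340 [780, 800, 820, 840, 860, 880, 900, 920, 940, 960]
side 360 [780, 800, 820, 840, 860, 880, 900, 920, 940, 960]
side 380 [780, 800, 820, 840, 860, 880, 900, 920, 940, 960]
side 400 [780, 800, 820, 840, 860, 880, 900, 920, 940, 960]
side 420 [780, 800, 820, 840, 860, 880, 900, 920, 940, 960]
side 440 [780, 800, 820, 840
[... 471 characters left out ...]
780, 800, 820, 840, 860, 880, 900, 920, 940, 960]
scene 240 [780, 800, 820, 840, 860, 880, 900, 920, 940, 960]
scene 260 [780, 800, 820, 840, 860, 880, 900, 920, 940, 960]
scene 280 [780, 800, 820, 840, 860, 880, 900, 920, 940, 960]
scene 300 [780, 800, 820, 840, 860, 880, 900, 920, 940, 960]
scene 320 [780, 800, 820, 840, 860, 880, 900, 920, 940, 960]
scene 340 [780, 800, 820, 840, 860, 880, 900, 920, 940, 960]
scene 360 [780, 800, 820, 840, 860, 880, 900, 920, 940, 960]
scene 380 [780, 800, 820, 840, 860, 880, 900, 920, 940, 960]
scene 400 [780, 800, 820, 840, 860, 880, 900, 920, 940, 960]
scene 420 [780, 800, 820, 840, 860, 880, 900, 920, 940]
scene 440 [780, 800, 820, 840, 860, 880, 900]
```

Call:
servo_tool:
  rows:
    - [0, 0, 0, 0.12, 0.01, 0.02, 40]
    - [0, 0, 0, 0.24, 0.015, 0.045, 40]
    - [0, 0, 0, 0.33, 0.015, 0.06, 40]
    - [0, 0, 0, 0.355, 0.015, 0.067, 40]
    - [0, 0, 0, 0.365, 0.015, 0.069, 40]
    - [0, 0, 0, 0.365, 0.015, 0.069, 40]

```text
t: 11.5
ee_pos: [633.3, 17.8, 34.7]
orientation: [1.404, 1.394, -1.076]
ft_force: [-0.5, -0.9, 1.8]
width: 51.9
grasp_force: 30.0
```

```bash
python3 - <<'E'
from go import *
pl,Rl=upright(np.array([633,35.5,4+33.5]),-90,15,-1)
step(pl,Rl); print(pl)
E
```

```text
11.5 p [633.3  17.8  34.7] q [ 0.446  1.113  1.441 -1.054  1.59   1.051] w 51.9 F [-0.5 -0.9  1.8] g 30.0
[[0.004, 1.0, -0.005], [0.258, -0.006, -0.966], [-0.966, 0.002, -0.258]]
 [-0.003, 0.0, -0.002] [0.01, -0.001, 0.006]
[633.          17.1474093   32.58243814]
```

Call:
servo_tool:
  rows:
    - [0, 0, 0, 0.003, 0, 0, 40]
    - [0, 0, 0, 0.003, 0, 0, 56]
    - [0, 0, 0, 0.003, 0, 0, 70]
    - [0, 0, 0, 0.003, 0, 0, 87]
    - [0, 0, 0, 0.003, 0, 0, 87]
    - [0, 0, 0, 0, 0, -0.15, 87]
    - [0, 0, 0, 0, 0, -0.4, 87]
    - [0, 0, 0, -0.2, 0, -0.55, 87]
    - [0, 0, 0, -0.5, 0, -0.55, 87]
    - [0, 0, 0, -0.8, 0, -0.55, 87]

```text
t: 12.75
ee_pos: [633.1, 84.9, 218.6]
orientation: [1.403, 1.397, -1.074]
ft_force: [0.3, 0.4, 0.5]
width: 86.9
grasp_force: 0.0
```

```bash
python3 - <<'E'
from go import *
im,d,ci=snap('wrist','w2.png'); im,d,ci=snap('scene','c2.png'); P=cloud(d,ci)
for n,c in (('mid',(633,36)),('done',(630,-77))):
    q=P[np.hypot(P[...,0]-c[0],P[...,1]-c[1])<45]; q=q[(q[:,2]>50)&(q[:,2]<70)]
    print(n,len(q), cv2.minAreaRect(q[:,:2].astype(np.float32)) if len(q) else 0, np.median(q[:,2]))
# inverted flip options
up=np.array([0,0,1.])
for a in (10,15,20):
  for phi in (25,115,205,-65,24.8+180):
    for sg in (1,-1):
      zt=np.sin(np.radians(a))*dn+np.cos(np.radians(a))*az(phi); yt=sg*az(phi-90); c=np.array([468,351,32.])
      for q in ik(c+19*zt,frame(zt,yt),n=10): print(a,phi,sg,q.round(2))
E
```

```text
12.75 p [633.1  84.9 218.6] q [ 0.529  0.865  1.429 -1.015  1.767  0.852] w 86.9 F [0.3 0.4 0.5] g 0.0
[[0.002, 1.0, -0.002], [0.259, -0.003, -0.966], [-0.966, 0.002, -0.259]]
mid 413 ((634.4480590820312, 34.16610336303711), (55.99431228637695, 54.6546516418457), 0.7647926807403564) 59.133866203712955
done 374 ((630.6860961914062, -78.34213256835938), (57.58552169799805, 57.505062103271484), 88.31043243408203) 58.74333661723888
10 25 1 [ 0.82  1.15  2.24  3.52  1.62 -1.48]
10 25 -1 [0.82 1.15 2.24 3.52 1.62 1.66]
10 115 1 [ 0.17  1.1   1.69  1.26  1.5  -1.23]
10 115 -1 [0.17 1.1  1.69 1.26 1.5  1.91]
10 205 1 [ 0.58  1.32  0.95  0.18  2.26 -1.43]
10 205 -1 [0.58 1.32 0.95 0.18 2.26 1.71]
10 -65 1 [ 1.04  1.16  1.44 -0.96  1.71 -2.02]
10 -65 -1 [ 1.04  1.16  1.44 -0.96  1.71  1.12]
10 204.8 1 [ 0.58  1.32  0.96  0.18  2.25 -1.43]
10 204.8 -1 [0.58 1.32 0.96 0.18 2.25 1.71]
15 25 1 [ 0.82  1.08  2.26  3.51  1.49 -1.5 ]
15 25 -1 [0.82 1.08 2.26 3.51 1.49 1.64]
15 115 1 [ 0.18  1.05  1.71  1.24  1.42 -1.2 ]
15 115 -1 [0.18 1.05 1.71 1.24 1.42 1.94]
15 205 1 [ 0.58  1.28  0.99  0.17  2.17 -1.44]
15 205 -1 [0.58 1.28 0.99 0.17 2.17 1.7 ]
15 -65 1 [ 1.04  1.11  1.47 -0.93  1.64 -2.03]
15 -65 -1 [ 1.04  1.11  1.47 -0.93  1.64  1.11]
15 204.8 1 [ 0.58  1.28  1.    0.17  2.17 -1.44]
15 204.8 -1 [0.58 1.28 1.   0.17 2.17 1.7 ]
20 25 1 [ 0.81  1.02  2.27  3.5   1.36 -1.52]
20 25 -1 [0.81 1.02 2.27 3.5  1.36 1.62]
20 115 1 [ 0.19  1.01  1.73  1.21  1.34 -1.17]
20 115 -1 [0.19 1.01 1.73 1.21 1.34 1.97]
20 205 1 [ 0.58  1.23  1.04  0.15  2.09 -1.45]
20 205 -1 [0.58 1.23 1.04 0.15 2.09 1.7 ]
20 -65 1 [ 1.03  1.07  1.49 -0.9   1.57 -2.04]
20 -65 -1 [ 1.03  1.07  1.49 -0.9   1.57  1.1 ]
20 204.8 1 [ 0.58  1.23  1.04  0.16  2.09 -1.44]
20 204.8 -1 [0.58 1.23 1.04 0.16 2.09 1.7 ]
```

View pics/c2.png

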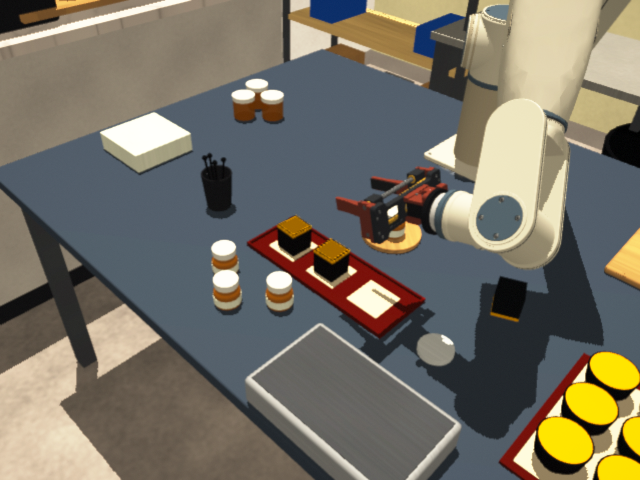

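```bash
cat >> plan.py <<'E'
def gr(c,phi,a,sg):
    a=np.radians(a); zt=np.sin(a)*dn+np.cos(a)*az(phi); return c+19*zt,frame(zt,sg*az(phi-90))
E
python3 - <<'E'
from go import *
im,d,ci=snap('scene'); P=cloud(d,ci)
q=P[(P[...,2]>51)&(P[...,2]<65)&(np.hypot(P[...,0]-468,P[...,1]-351)<50)]; print(len(q),cv2.minAreaRect(q[:,:2].astype(np.float32)))
q=P[(P[...,2]>8)&(P[...,2]<300)&(P[...,0]>200)&(P[...,0]<760)&(P[...,1]>390)&(P[...,1]<800)]
b,c=np.unique((q[:,:2]//40*40).astype(int),axis=0,return_counts=True)
for y in range(360,800,40):
    w=b[(b[:,1]==y)&(c>3)]; print(y,w[:,0].tolist()) if len(w) else 0
up=np.array([0,0,1.]); c=np.array([468,351,34.])
p,R=gr(c,-65.2,13,-1)
chain([(p-115*R[:,2]+130*up,R),(p-115*R[:,2],R),(p,R)])
E
```

```text
12.85 p [635.   84.5 223.7] q [ 0.527  0.858  1.426 -1.016  1.768  0.853] w 87.3 F [ 0.1 -0.1 -0.1] g 0.0
[[0.012, 1.0, -0.002], [0.262, -0.005, -0.965], [-0.965, 0.011, -0.262]]
589 ((467.85284423828125, 348.93701171875), (59.01057052612305, 52.113250732421875), 24.2283992767334)
360 [600, 640, 680]
400 [560, 600, 640]
440 [200]
480 [200, 440, 480, 520, 640, 720]
520 [480, 520, 560, 600, 640, 680, 720]
560 [480, 520, 560, 600, 640, 680, 720]
600 [480, 520, 560, 600, 640, 680, 720]
640 [600, 640, 680, 720]
0 turn [-0.281, -0.024, -0.078] shift [0.632, -1.042, -1.644] rows>= 6.5
   q [ 1.16  0.96  1.34 -0.88  1.91  0.94]
1 turn [0.0, 0.0, 0.0] shift [0.633, 0.0, 0.146] rows>= 2.1
   q [ 1.16  1.15  1.28 -0.85  1.82  1.04]
2 turn [0.0, 0.0, 0.0] shift [0.0, -0.0, 0.575] rows>= 1.8
   q [ 1.04  1.13  1.45 -0.94  1.67  1.12]
```

```bash
python3 - <<'E'
from go import *
up=np.array([0,0,1.]); c=np.array([468,350,180.])
R1=frame(dn,az(24.6)); R2=frame(dn,az(0))
mid=Rn.from_matrix(M0)*Rn.from_rotvec(Rn.from_matrix(M0.T@R1).as_rotvec()/2)
chain([((p0+c)/2+40*up,mid.as_matrix()),(c,R1),(c-160*up,R1),(c-100*up,R1),(np.array([420,250,80]),R2),(np.array([420,250,20]),R2),(np.array([420,250,150]),R2)])
p,R=gr(np.array([420,250,34.]),-90,13,-1)
chain([(p,R)])
E
```

```text
12.9 p [634.2  84.5 220.6] q [ 0.527  0.862  1.427 -1.014  1.767  0.854] w 86.8 F [-0.5 -0.4  0.3] g 0.0
[[0.009, 1.0, -0.003], [0.262, -0.005, -0.965], [-0.965, 0.008, -0.262]]
0 turn [-0.092, 0.428, -0.125] shift [0.075, -0.418, -0.665] rows>= 3.7
   q [ 0.64  0.54  1.57 -0.56  1.43  0.6 ]
1 turn [-0.092, 0.428, -0.125] shift [0.779, -0.246, -0.194] rows>= 3.7
   q [ 0.64  0.42  1.75 -0.    0.97  0.21]
2 turn [0.0, 0.0, 0.0] shift [0.0, 0.0, 0.8] rows>= 2.6
   q [0.64 0.66 1.81 0.   0.67 0.21]
3 turn [0.0, 0.0, 0.0] shift [0.0, 0.0, -0.3] rows>= 1.0
   q [ 0.64  0.57  1.8  -0.    0.78  0.21]
4 turn [0.0, 0.0, 0.286] shift [-0.355, -0.426, 0.0] rows>= 2.3
   q [0.54 0.46 2.02 0.   0.67 0.54]
5 turn [0.0, 0.0, 0.0] shift [0.0, 0.0, 0.3] rows>= 1.0
   q [0.54 0.57 2.03 0.   0.54 0.54]
6 turn [0.0, 0.0, 0.0] shift [0.0, 0.0, -0.65] rows>= 2.1
   q [0.54 0.33 1.98 0.   0.83 0.54]
0 turn [-0.002, -0.026, -0.006] shift [1.104, -1.082, -0.456] rows>= 5.2
   q [ 0.89  1.11  1.52 -0.67  1.75  1.25]
```

Call:
servo_tool:
  rows:
    - [-0.023, 0.107, -0.03, 0.02, -0.1, -0.17, 87]
    - [-0.046, 0.214, -0.06, 0.04, -0.21, -0.33, 87]
    - [-0.07, 0.32, -0.095, 0.056, -0.31, -0.5, 87]
    - [-0.092, 0.428, -0.125, 0.075, -0.418, -0.665, 87]

```text
t: 13.4
ee_pos: [549.0, 218.6, 236.0]
orientation: [1.612, 2.055, -0.631]
ft_force: [0.7, 0.6, -0.4]
width: 87.3
grasp_force: 0.0
```

Call:
servo_tool:
  rows:
    - [-0.023, 0.107, -0.03, 0.2, -0.06, -0.05, 87]
    - [-0.046, 0.214, -0.06, 0.39, -0.12, -0.1, 87]
    - [-0.07, 0.32, -0.095, 0.58, -0.18, -0.15, 87]
    - [-0.092, 0.428, -0.125, 0.78, -0.246, -0.194, 87]
    - [-0.092, 0.428, -0.125, 0.78, -0.246, -0.194, 87]
    - [-0.092, 0.428, -0.125, 0.78, -0.246, -0.194, 87]

```text
t: 14.15
ee_pos: [467.1, 348.4, 176.0]
orientation: [-1.698, -2.642, 0.016]
ft_force: [-0.2, 0.8, 0.2]
width: 87.1
grasp_force: 0.0
```

```bash
python3 - <<'E'
from go import *
im,d,ci=snap('wrist'); P=cloud(d,ci)
q=P[(P[...,2]>51)&(P[...,2]<65)&(np.hypot(P[...,0]-468,P[...,1]-351)<50)]; print(len(q),cv2.minAreaRect(q[:,:2].astype(np.float32)))
step([468,350,20],frame(dn,az(24.6)))
E
```

```text
14.15 p [467.1 348.4 176. ] q [ 0.622  0.424  1.754 -0.004  0.974  0.195] w 87.1 F [-0.2  0.8  0.2] g 0.0
[[-0.416, 0.91, -0.006], [0.91, 0.416, -0.008], [-0.005, -0.009, -1.0]]
3864 ((467.2886657714844, 350.9350280761719), (51.932559967041016, 52.9561767578125), 23.714683532714844)
 [-0.006, 0.003, -0.001] [0.009, 0.014, 0.78]
```

Call:
servo_tool:
  rows:
    - [0, 0, 0, 0.009, 0.01, 0.3, 87]
    - [0, 0, 0, 0.01, 0.01, 0.6, 87]
    - [0, 0, 0, 0.01, 0.01, 0.78, 87]
    - [0, 0, 0, 0.01, 0.01, 0.78, 60]
    - [0, 0, 0, 0.01, 0.01, 0.78, 40]
    - [0, 0, 0, 0.01, 0.01, 0.78, 40]
    - [0, 0, 0, 0.01, 0.01, 0.78, 40]
    - [0, 0, 0, 0.01, 0.01, 0.6, 40]
    - [0, 0, 0, 0.01, 0.01, 0.5, 40]

```text
t: 15.32
ee_pos: [467.8, 351.1, 78.1]
orientation: [-1.697, -2.642, 0.008]
ft_force: [0.0, -0.8, -0.9]
width: 52.2
grasp_force: 30.0
```

Call:
servo_tool:
  rows:
    - [0, 0, 0.15, -0.18, -0.21, 0, 40]
    - [0, 0, 0.29, -0.355, -0.426, 0, 40]
    - [0, 0, 0.29, -0.355, -0.426, 0.1, 40]
    - [0, 0, 0.29, -0.355, -0.426, 0.22, 40]
    - [0, 0, 0.29, -0.355, -0.426, 0.27, 40]
    - [0, 0, 0.29, -0.355, -0.426, 0.27, 40]

```text
t: 16.08
ee_pos: [418.7, 250.4, 22.8]
orientation: [-2.228, -2.214, 0.013]
ft_force: [0.2, -0.2, -1.1]
width: 51.8
grasp_force: 30.0
```

```bash
python3 - <<'E'
from go import *
step([420,250,20],frame(dn,az(0)))
E
```

```text
16.07 p [418.7 250.4  22.8] q [ 5.150e-01  5.700e-01  2.024e+00 -2.000e-03  5.570e-01  5.240e-01] w 51.8 F [ 0.2 -0.2 -1.1] g 30.0
[[0.006, 1.0, -0.007], [1.0, -0.006, -0.005], [-0.005, -0.007, -1.0]]
 [-0.004, 0.003, -0.004] [-0.002, 0.007, 0.014]
```

Call:
servo_tool:
  rows:
    - [0, 0, 0, 0, 0, 0.013, 40]
    - [0, 0, 0, 0, 0, 0.013, 60]
    - [0, 0, 0, 0, 0, 0.013, 87]
    - [0, 0, 0, 0, 0, 0.013, 87]
    - [0, 0, 0, 0, 0, -0.25, 87]
    - [0, 0, 0, 0, 0, -0.55, 87]
    - [0, 0, 0, 0, 0, -0.65, 87]

```text
t: 16.95
ee_pos: [421.0, 251.9, 156.1]
orientation: [2.228, 2.214, -0.005]
ft_force: [0.7, -0.4, -0.0]
width: 87.2
grasp_force: 0.0
```

```bash
python3 - <<'E'
from go import *
up=np.array([0,0,1.]); p,R=gr(np.array([419,250.5,34.]),-90,13,-1)
chain([(p-115*R[:,2]+90*up,R),(p-115*R[:,2],R),(p,R),(p+70*up,R)])
S=R@Rn.from_rotvec([0,0,-np.pi/3]).as_matrix();S2=R@Rn.from_rotvec([0,0,-2*np.pi/3]).as_matrix();S3=R@Rn.from_rotvec([0,0,-np.pi]).as_matrix()
print('spin');chain([(p+70*up,R),(p+70*up,S),(p+70*up,S2),(p+70*up,S3),(p,S3)])
pl,Rl=upright(np.array([634,150,4+33.5+1]),-90,13,1)
print('place');chain([(p,S3),(p+100*up,S3),(pl+80*up,Rl),(pl,Rl)])
E
```

```text
16.95 p [421.  251.9 156.1] q [ 0.516  0.326  1.971 -0.002  0.847  0.523] w 87.2 F [ 0.7 -0.4 -0. ] g 0.0
[[0.006, 1.0, -0.002], [1.0, -0.006, -0.002], [-0.002, -0.002, -1.0]]
0 turn [-0.004, -0.894, -0.003] shift [0.461, -0.013, 0.052] rows>= 7.2
   q [ 0.99  1.01  1.34 -0.63  2.01  1.12]
1 turn [0.0, 0.0, 0.0] shift [0.438, 0.0, 0.101] rows>= 1.4
   q [ 0.99  1.14  1.29 -0.61  1.93  1.18]
2 turn [0.0, 0.0, 0.0] shift [-0.0, -0.0, 0.575] rows>= 1.8
   q [ 0.9   1.11  1.52 -0.67  1.75  1.25]
3 turn [0.0, 0.0, 0.0] shift [-0.341, 0.0, -0.079] rows>= 1.1
   q [ 0.9   0.99  1.56 -0.68  1.81  1.21]
spin
0 turn [-0.004, -0.894, -0.003] shift [-0.099, -0.009, 0.282] rows>= 7.2
   q [ 0.9   0.99  1.56 -0.68  1.81  1.21]
1 turn [0.0, -0.0, -0.698] shift [0.0, 0.0, 0.0] rows>= 5.6
   q [ 0.9   0.99  1.56 -0.68  1.81  0.16]
2 turn [-0.0, 0.0, -0.698] shift [0.0, 0.0, 0.0] rows>= 5.6
   q [ 0.9   0.99  1.56 -0.68  1.81 -0.89]
3 turn [0.0, 0.0, -0.698] shift [0.0, 0.0, 0.0] rows>= 5.6
   q [ 0.9   0.99  1.56 -0.68  1.81 -1.93]
4 turn [0.0, 0.0, 0.0] shift [-0.341, 0.0, 0.079] rows>= 1.1
   q [ 0
[... 1858 characters left out ...]
2.03 0.08 0.11 2.54]
   q [0.03 0.48 2.03 0.08 0.11 2.54]
3 turn [0.0, 0.0, 0.0] shift [-0.39, 0.0, 0.09] rows>= 1.3
   bad 0.16666666666666666 [-0.01 -0.37 -0.04 -0.76  1.17  0.11] [0.03 0.51 2.03 0.09 0.11 2.54]
   bad 0.3333333333333333 [-0.01 -0.36 -0.04 -0.74  1.19  0.11] [0.03 0.53 2.02 0.11 0.11 2.54]
   bad 0.5 [-0.01 -0.35 -0.04 -0.72  1.2   0.12] [0.04 0.56 2.01 0.13 0.11 2.54]
   bad 0.6666666666666666 [-0.01 -0.34 -0.03 -0.7   1.21  0.12] [0.04 0.58 2.   0.14 0.11 2.54]
   bad 0.8333333333333333 [-0.01 -0.33 -0.03 -0.68  1.22  0.12] [0.04 0.61 1.99 0.16 0.11 2.54]
   bad 1.0 [-0.01 -0.32 -0.03 -0.67  1.23  0.12] [0.05 0.64 1.98 0.17 0.11 2.54]
   q [0.05 0.64 1.98 0.17 0.11 2.54]
```

Call:
servo_tool:
  rows:
    - [0, -0.12, 0, 0.07, 0, 0, 87]
    - [0, -0.24, 0, 0.13, 0, 0.01, 87]
    - [0, -0.36, 0, 0.2, -0.01, 0.02, 87]
    - [0, -0.48, 0, 0.26, -0.01, 0.03, 87]
    - [0, -0.6, 0, 0.33, -0.01, 0.035, 87]
    - [0, -0.72, 0, 0.39, -0.013, 0.04, 87]
    - [-0.004, -0.83, -0.003, 0.44, -0.013, 0.05, 87]
    - [-0.004, -0.894, -0.003, 0.461, -0.013, 0.052, 87]
    - [-0.004, -0.894, -0.003, 0.461, -0.013, 0.052, 87]

```text
t: 18.08
ee_pos: [416.7, 343.0, 139.6]
orientation: [1.368, 1.377, -1.101]
ft_force: [0.6, -0.3, 0.4]
width: 87.1
grasp_force: 0.0
```

```bash
python3 - <<'E'
from go import *
im,d,ci=snap('side'); P=cloud(d,ci)
q=P[(P[...,2]>51)&(P[...,2]<65)&(np.hypot(P[...,0]-419,P[...,1]-250)<50)]; print(len(q),cv2.minAreaRect(q[:,:2].astype(np.float32)) if len(q) else 0)
up=np.array([0,0,1.]); p,R=gr(np.array([419,250.5,34.]),-90,13,-1)
step(p-115*R[:,2],R); step(p,R)
E
```

```text
18.07 p [416.7 343.  139.6] q [ 0.982  1.022  1.336 -0.638  2.     1.118] w 87.1 F [ 0.6 -0.3  0.4] g 0.0
[[-0.007, 1.0, -0.0], [0.221, 0.001, -0.975], [-0.975, -0.007, -0.221]]
1009 ((419.32965087890625, 251.22116088867188), (54.40740203857422, 53.208229064941406), 87.92304229736328)
 [-0.0, 0.003, 0.005] [0.411, 0.014, 0.088]
 [-0.0, 0.003, 0.005] [0.414, 0.014, 0.663]
```

Call:
servo_tool:
  rows:
    - [0, 0, 0, 0.2, 0.014, 0.04, 87]
    - [0, 0, 0, 0.4, 0.014, 0.09, 87]
    - [0, 0, 0, 0.41, 0.014, 0.3, 87]
    - [0, 0, 0, 0.414, 0.014, 0.55, 87]
    - [0, 0, 0, 0.414, 0.014, 0.66, 87]
    - [0, 0, 0, 0.414, 0.014, 0.66, 60]
    - [0, 0, 0, 0.414, 0.014, 0.66, 40]
    - [0, 0, 0, 0.414, 0.014, 0.66, 40]
    - [0, 0, 0, 0.2, 0.014, 0.61, 40]
    - [0, 0, 0, 0.08, 0.014, 0.585, 40]

```text
t: 19.38
ee_pos: [420.4, 233.8, 101.6]
orientation: [1.372, 1.377, -1.095]
ft_force: [-0.8, 0.7, -0.3]
width: 41.6
grasp_force: 0.0
```

Call:
servo_tool:
  rows:
    - [0, 0, -0.12, 0, 0, 0, 40]
    - [0, 0, -0.24, 0, 0, 0, 40]
    - [0, 0, -0.36, 0, 0, 0, 40]
    - [0, 0, -0.48, 0, 0, 0, 40]
    - [0, 0, -0.6, 0, 0, 0, 40]
    - [0, 0, -0.698, 0, 0, 0, 40]

```text
t: 20.12
ee_pos: [420.2, 233.6, 100.4]
orientation: [0.569, 2.163, -1.722]
ft_force: [1.1, -0.1, 0.9]
width: 39.8
grasp_force: 0.0
```

Call:
servo_tool:
  rows:
    - [0, 0, -0.12, 0, 0, 0, 40]
    - [0, 0, -0.24, 0, 0, 0, 40]
    - [0, 0, -0.36, 0, 0, 0, 40]
    - [0, 0, -0.48, 0, 0, 0, 40]
    - [0, 0, -0.6, 0, 0, 0, 40]
    - [0, 0, -0.698, 0, 0, 0, 40]

```text
t: 20.88
ee_pos: [420.2, 233.6, 100.4]
orientation: [0.587, -2.152, 1.713]
ft_force: [-0.0, -0.5, -0.4]
width: 40.2
grasp_force: 0.0
```

Call:
servo_tool:
  rows:
    - [0, 0, -0.12, 0, 0, 0, 40]
    - [0, 0, -0.24, 0, 0, 0, 40]
    - [0, 0, -0.36, 0, 0, 0, 40]
    - [0, 0, -0.48, 0, 0, 0, 40]
    - [0, 0, -0.6, 0, 0, 0, 40]
    - [0, 0, -0.698, 0, 0, 0, 40]
    - [0, 0, -0.698, 0, 0, 0, 40]

```text
t: 21.75
ee_pos: [420.2, 233.5, 100.3]
orientation: [1.375, -1.372, 1.093]
ft_force: [-0.5, 0.3, -0.1]
width: 40.0
grasp_force: 0.0
```

```bash
python3 - <<'E'
from go import *
p,R=gr(np.array([419,250.5,34.]),-90,13,1)
step(p,R)
snap('scene','c3.png')
E
```

```text
21.75 p [420.2 233.5 100.3] q [ 0.888  1.002  1.548 -0.685  1.808 -1.943] w 40.0 F [-0.5  0.3 -0.1] g 0.0
[[0.002, -1.0, 0.0], [-0.224, -0.001, -0.975], [0.975, 0.002, -0.224]]
 [-0.0, -0.001, 0.001] [-0.342, 0.005, 0.086]
```

View pics/c3.png

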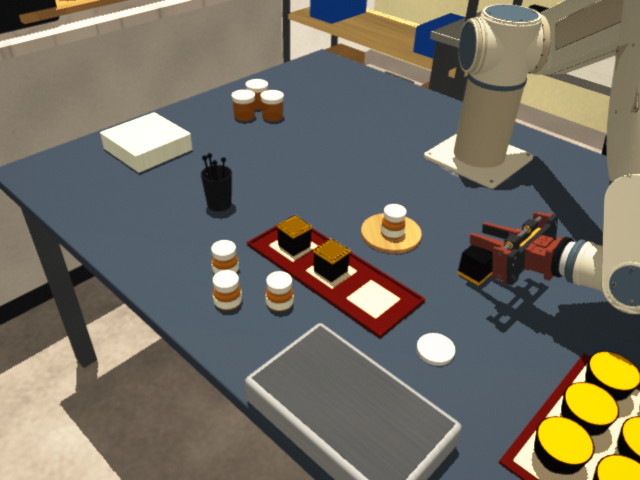

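The grip closed too late: the cup is still inverted on the counter at about (476,265), in front of the empty fingers. I'll re-measure and redo it, spinning the other way.

Call:
servo_tool:
  rows:
    - [0, 0, 0, 0, 0, -0.2, 87]
    - [0, 0, 0, 0, 0, -0.45, 87]
    - [0, 0, 0, 0, 0, -0.5, 87]
    - [0, 0, 0, 0, 0, -0.5, 87]

```text
t: 22.3
ee_pos: [420.0, 330.3, 122.4]
orientation: [1.375, -1.371, 1.093]
ft_force: [0.1, -0.3, -0.3]
width: 76.4
grasp_force: 0.0
```

```bash
python3 - <<'E'
from go import *
for n in ('side','scene','wrist'):
    im,d,ci=snap(n); P=cloud(d,ci)
    q=P[(P[...,2]>50)&(P[...,2]<64)&(np.hypot(P[...,0]-419,P[...,1]-240)<55)]; print(n,len(q),cv2.minAreaRect(q[:,:2].astype(np.float32)) if len(q) else 0, np.percentile(q[:,2],[5,50,95]) if len(q) else 0)
p,R=gr(np.array([419,250.5,34.]),-90,13,1)
step(p-115*R[:,2],R); step(p,R)
E
```

```text
22.3 p [420.  330.3 122.4] q [ 0.969  1.037  1.354 -0.641  1.966 -2.005] w 76.4 F [ 0.1 -0.3 -0.3] g 0.0
[[0.002, -1.0, 0.0], [-0.223, -0.001, -0.975], [0.975, 0.002, -0.223]]
side 1010 ((419.79443359375, 251.50384521484375), (53.74409866333008, 53.3538818359375), 89.08914184570312) [56.19531954 59.39891163 61.61780723]
scene 519 ((421.02020263671875, 249.8030242919922), (54.539310455322266, 59.1296501159668), 87.20145416259766) [52.20121247 57.96891871 60.59630748]
wrist 3293 ((419.20953369140625, 251.79421997070312), (54.883155822753906, 52.09685134887695), 89.5532455444336) [52.41828868 58.8053499  59.65812716]
 [-0.0, -0.001, 0.002] [-0.341, 0.004, 0.008]
 [-0.0, -0.001, 0.002] [-0.342, 0.004, 0.583]
```

Call:
servo_tool:
  rows:
    - [0, 0, 0, -0.2, 0.003, 0.005, 87]
    - [0, 0, 0, -0.34, 0.003, 0.01, 87]
    - [0, 0, 0, -0.34, 0.003, 0.2, 87]
    - [0, 0, 0, -0.342, 0.003, 0.45, 87]
    - [0, 0, 0, -0.342, 0.003, 0.58, 87]
    - [0, 0, 0, -0.342, 0.003, 0.58, 87]
    - [0, 0, 0, -0.342, 0.003, 0.58, 50]
    - [0, 0, 0, -0.342, 0.003, 0.58, 40]
    - [0, 0, 0, -0.342, 0.003, 0.58, 40]

```text
t: 23.58
ee_pos: [419.3, 233.2, 30.1]
orientation: [1.375, -1.371, 1.092]
ft_force: [1.0, -0.3, 0.1]
width: 60.5
grasp_force: 0.0
```

Call:
servo_tool:
  rows:
    - [0, 0, 0, 0, 0, 0, 40]
    - [0, 0, 0, 0, 0, 0, 40]

```text
t: 23.82
ee_pos: [419.2, 232.6, 30.1]
orientation: [1.375, -1.37, 1.092]
ft_force: [0.2, 1.1, -0.1]
width: 51.9
grasp_force: 29.9
```

```bash
python3 - <<'E'
from go import *
E
```

```text
23.82 p [419.2 232.6  30.1] q [ 0.888  1.118  1.505 -0.675  1.753 -1.898] w 51.9 F [ 0.2  1.1 -0.1] g 29.9
[[0.004, -1.0, -0.0], [-0.223, -0.001, -0.975], [0.975, 0.004, -0.223]]
```

Gripped. Lift 70 mm, spin +π, lower again.

Call:
servo_tool:
  rows:
    - [0, 0, 0, 0.17, 0, -0.04, 40]
    - [0, 0, 0, 0.34, 0, -0.08, 40]
    - [0, 0, 0, 0.34, 0, -0.08, 40]

```text
t: 24.2
ee_pos: [420.1, 233.6, 101.5]
orientation: [1.376, -1.374, 1.092]
ft_force: [-0.5, 0.2, -1.2]
width: 51.7
grasp_force: 29.9
```

Call:
servo_tool:
  rows:
    - [0, 0, 0.12, 0, 0, 0, 40]
    - [0, 0, 0.24, 0, 0, 0, 40]
    - [0, 0, 0.36, 0, 0, 0, 40]
    - [0, 0, 0.48, 0, 0, 0, 40]
    - [0, 0, 0.6, 0, 0, 0, 40]
    - [0, 0, 0.698, 0, 0, 0, 40]

```text
t: 24.95
ee_pos: [419.2, 232.5, 98.7]
orientation: [0.577, -2.156, 1.719]
ft_force: [-0.2, 0.1, -0.8]
width: 52.1
grasp_force: 29.9
```

Call:
servo_tool:
  rows:
    - [0, 0, 0.12, 0, 0, 0, 40]
    - [0, 0, 0.24, 0, 0, 0, 40]
    - [0, 0, 0.36, 0, 0, 0, 40]
    - [0, 0, 0.48, 0, 0, 0, 40]
    - [0, 0, 0.6, 0, 0, 0, 40]
    - [0, 0, 0.698, 0, 0, 0, 40]

```text
t: 25.7
ee_pos: [419.2, 232.4, 98.7]
orientation: [0.578, 2.156, -1.72]
ft_force: [0.1, -0.2, -1.2]
width: 51.5
grasp_force: 29.9
```

Call:
servo_tool:
  rows:
    - [0, 0, 0.12, 0, 0, 0, 40]
    - [0, 0, 0.24, 0, 0, 0, 40]
    - [0, 0, 0.36, 0, 0, 0, 40]
    - [0, 0, 0.48, 0, 0, 0, 40]
    - [0, 0, 0.6, 0, 0, 0, 40]
    - [0, 0, 0.698, 0, 0, 0, 40]
    - [0, 0, 0.698, 0, 0, 0, 40]

```text
t: 26.58
ee_pos: [419.2, 232.5, 98.9]
orientation: [1.369, 1.378, -1.1]
ft_force: [-0.2, -0.1, -0.4]
width: 52.2
grasp_force: 29.9
```

```bash
python3 - <<'E'
from go import *
p,R=gr(np.array([419,250.5,35.]),-90,13,-1)
step(p,R)
snap('scene','c4.png')
E
```

```text
26.57 p [419.2 232.5  98.9] q [ 0.888  1.005  1.55  -0.684  1.807  1.196] w 52.2 F [-0.2 -0.1 -0.4] g 29.9
[[-0.007, 1.0, -0.001], [0.222, 0.001, -0.975], [-0.975, -0.007, -0.222]]
 [-0.001, 0.002, 0.005] [0.332, 0.001, 0.078]
```

View pics/c4.png

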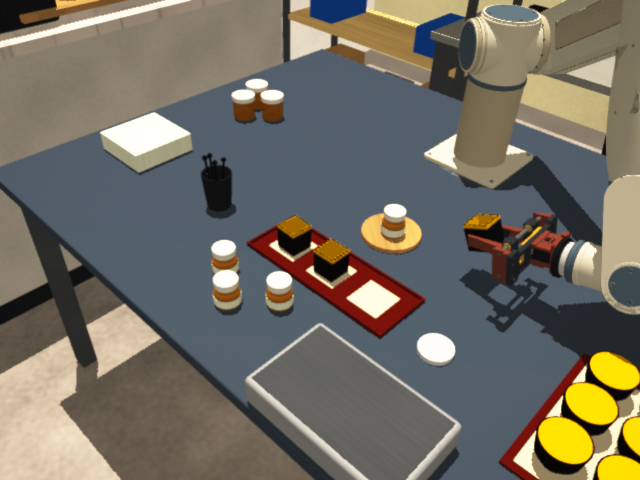

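The cup at (487,225) is now mouth up and tilted forward, as planned. I'll lower it and let it settle.

Call:
servo_tool:
  rows:
    - [0, 0, 0, 0.15, 0, 0.035, 40]
    - [0, 0, 0, 0.28, 0, 0.065, 40]
    - [0, 0, 0, 0.33, 0, 0.077, 40]
    - [0, 0, 0, 0.335, 0, 0.078, 40]
    - [0, 0, 0, 0.335, 0, 0.078, 40]

```text
t: 27.25
ee_pos: [419.4, 232.7, 31.7]
orientation: [1.371, 1.377, -1.098]
ft_force: [-0.0, -0.6, -0.1]
width: 51.8
grasp_force: 29.9
```

```bash
python3 - <<'E'
from go import *
E
```

```text
27.25 p [419.4 232.7  31.7] q [ 0.888  1.115  1.506 -0.675  1.754  1.242] w 51.8 F [-0.  -0.6 -0.1] g 29.9
[[-0.005, 1.0, -0.001], [0.223, 0.0, -0.975], [-0.975, -0.005, -0.223]]
```

Call:
servo_tool:
  rows:
    - [0, 0, 0, 0.006, 0, 0.001, 40]
    - [0, 0, 0, 0.011, 0, 0.003, 40]
    - [0, 0, 0, 0.012, 0, 0.003, 40]
    - [0, 0, 0, 0.012, 0, 0.003, 56]
    - [0, 0, 0, 0.012, 0, 0.003, 64]
    - [0, 0, 0, 0.012, 0, 0.003, 70]
    - [0, 0, 0, 0.012, 0, 0.003, 80]
    - [0, 0, 0, 0.012, 0, 0.003, 80]

```text
t: 28.25
ee_pos: [419.2, 232.4, 28.6]
orientation: [1.371, 1.376, -1.098]
ft_force: [-0.8, -0.1, 1.0]
width: 79.8
grasp_force: 0.0
```

```bash
python3 - <<'E'
from go import *
for n in ('side','scene','wrist'):
    im,d,ci=snap(n,n+'5.png'); P=cloud(d,ci)
    q=P[(P[...,2]>50)&(P[...,2]<66)&(np.hypot(P[...,0]-419,P[...,1]-250)<45)]; print(n,len(q),cv2.minAreaRect(q[:,:2].astype(np.float32)) if len(q) else 0, np.percentile(q[:,2],[5,50,95]) if len(q) else 0)
a=cv2.imread('pics/scene5.png')[160:340,400:580]; b=cv2.imread('pics/side5.png')[250:430,280:460]
cv2.imwrite('pics/x5.png',cv2.resize(np.hstack([a,b]),None,fx=2,fy=2))
E
```

```text
28.25 p [419.2 232.4  28.6] q [ 0.888  1.12   1.504 -0.675  1.752  1.244] w 79.8 F [-0.8 -0.1  1. ] g 0.0
[[-0.004, 1.0, -0.001], [0.223, 0.0, -0.975], [-0.975, -0.005, -0.223]]
side 399 ((412.5619201660156, 263.8796691894531), (69.86326599121094, 54.623138427734375), 1.140360713005066) [51.11718904 58.81556786 61.18821573]
scene 315 ((413.8323059082031, 261.58673095703125), (70.01133728027344, 53.64080047607422), 1.5480492115020752) [50.59163484 56.32266271 59.890034  ]
wrist 1769 ((418.77642822265625, 290.2928161621094), (3.6184568405151367, 43.47121047973633), 89.95519256591797) [52.910525   55.72383368 58.56830595]
```

View pics/x5.png

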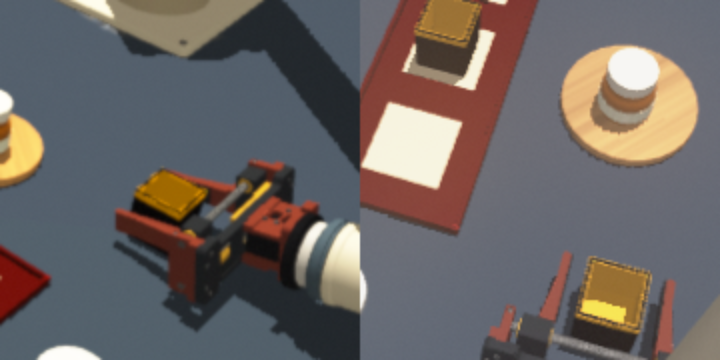

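The cup stands upright between the fingers, about 11 mm behind the grasp point. I'll back off a little and grip it.

Call:
servo_tool:
  rows:
    - [0, 0, 0, 0.011, 0, -0.049, 80]
    - [0, 0, 0, 0.011, 0, -0.049, 60]
    - [0, 0, 0, 0.011, 0, -0.049, 40]
    - [0, 0, 0, 0.011, 0, -0.049, 40]
    - [0, 0, 0, 0.011, 0, -0.049, 40]
    - [0, 0, 0, 0.011, 0, -0.049, 40]
    - [0, 0, 0, 0.011, 0, -0.049, 40]

```text
t: 29.28
ee_pos: [419.1, 242.4, 28.7]
orientation: [1.371, 1.376, -1.098]
ft_force: [-0.6, -0.9, 0.2]
width: 51.8
grasp_force: 30.0
```

```bash
python3 - <<'E'
from go import *
up=np.array([0,0,1.])
g=p0-19*M0[:,2]; print('grasp pt',g)
pl,Rl=gr(np.array([634.5,150.3,g[2]+4+1.5]),-90,13,-1)
chain([(p0+80*up,M0),((p0+pl)/2+90*up,M0),(pl+70*up,Rl),(pl,Rl)])
E
```

```text
29.27 p [419.1 242.4  28.7] q [ 0.897  1.125  1.485 -0.668  1.766  1.238] w 51.8 F [-0.6 -0.9  0.2] g 30.0
[[-0.005, 1.0, -0.001], [0.223, 0.0, -0.975], [-0.975, -0.005, -0.223]]
grasp pt [419.16215431 260.87676082  32.89725349]
0 turn [0.0, 0.0, 0.0] shift [-0.39, -0.002, -0.089] rows>= 1.3
   q [ 0.9   0.99  1.54 -0.67  1.83  1.19]
1 turn [0.0, 0.0, 0.0] shift [-0.126, 0.538, 0.255] rows>= 1.9
   q [ 0.73  1.    1.46 -0.84  1.81  1.06]
2 turn [-0.001, 0.001, 0.003] shift [0.02, 0.539, 0.288] rows>= 2.0
   q [ 0.58  1.08  1.31 -0.98  1.78  0.95]
3 turn [0.0, 0.0, 0.0] shift [0.341, 0.0, 0.079] rows>= 1.1
   q [ 0.58  1.19  1.26 -0.97  1.74  1.  ]
```

Call:
servo_tool:
  rows:
    - [0, 0, 0, -0.25, 0, -0.06, 40]
    - [0, 0, 0, -0.39, 0, -0.09, 40]
    - [0, 0, 0, -0.45, 0.27, 0.04, 40]
    - [0, 0, 0, -0.516, 0.536, 0.166, 40]
    - [0, 0, 0, -0.516, 0.536, 0.166, 40]

```text
t: 29.9
ee_pos: [529.2, 185.0, 121.9]
orientation: [1.377, 1.373, -1.098]
ft_force: [-0.9, 0.2, -0.8]
width: 51.9
grasp_force: 30.0
```

Call:
servo_tool:
  rows:
    - [0, 0, 0, 0.01, 0.27, 0.14, 40]
    - [0, 0, 0, 0.02, 0.539, 0.288, 40]
    - [0, 0, 0, 0.02, 0.539, 0.288, 40]
    - [0, 0, 0, 0.02, 0.539, 0.288, 40]

```text
t: 30.4
ee_pos: [633.3, 132.2, 103.6]
orientation: [1.37, 1.377, -1.1]
ft_force: [-0.1, -0.4, -0.8]
width: 52.1
grasp_force: 30.0
```

```bash
python3 - <<'E'
from go import *
pl,Rl=gr(np.array([634.5,150.3,32.9+4+1]),-90,13,-1)
step(pl,Rl)
E
```

```text
30.4 p [633.3 132.2 103.6] q [ 0.585  1.074  1.319 -0.978  1.776  0.948] w 52.1 F [-0.1 -0.4 -0.8] g 30.0
[[-0.006, 1.0, -0.001], [0.222, -0.0, -0.975], [-0.975, -0.006, -0.222]]
 [-0.001, 0.002, 0.004] [0.34, 0.008, 0.08]
```

Call:
servo_tool:
  rows:
    - [0, 0, 0, 0.15, 0.005, 0.035, 40]
    - [0, 0, 0, 0.28, 0.008, 0.065, 40]
    - [0, 0, 0, 0.33, 0.008, 0.077, 40]
    - [0, 0, 0, 0.34, 0.008, 0.08, 40]
    - [0, 0, 0, 0.342, 0.008, 0.08, 40]
    - [0, 0, 0, 0.342, 0.008, 0.08, 40]

```text
t: 31.15
ee_pos: [636.1, 131.9, 34.9]
orientation: [1.372, 1.376, -1.096]
ft_force: [0.1, 0.2, -0.9]
width: 52.3
grasp_force: 30.0
```

Call:
servo_tool:
  rows:
    - [0, 0, 0, 0.002, 0, 0, 40]
    - [0, 0, 0, 0.002, 0, 0, 56]
    - [0, 0, 0, 0.002, 0, 0, 70]
    - [0, 0, 0, 0.002, 0, 0, 87]
    - [0, 0, 0, 0.002, 0, 0, 87]
    - [0, 0, 0, 0, 0, -0.15, 87]
    - [0, 0, 0, 0, 0, -0.4, 87]
    - [0, 0, 0, -0.2, 0, -0.55, 87]
    - [0, 0, 0, -0.5, 0, -0.55, 87]
    - [0, 0, 0, -0.8, 0, -0.55, 87]

```text
t: 32.4
ee_pos: [636.4, 203.3, 215.7]
orientation: [1.369, 1.377, -1.098]
ft_force: [1.1, 0.6, -0.7]
width: 87.1
grasp_force: 0.0
```

```bash
python3 - <<'E'
from go import *
P=[];
for n in ('scene','side'):
  im,d,ci=snap(n,n+'6.png'); P=cloud(d,ci)
  for l,c in (('left',(634.5,150)),('mid',(633,36)),('done',(630,-77))):
    q=P[np.hypot(P[...,0]-c[0],P[...,1]-c[1])<45]; q=q[(q[:,2]>52)&(q[:,2]<72)]
    if len(q)>20: print(n,l,len(q), cv2.minAreaRect(q[:,:2].astype(np.float32)))
E
```

```text
32.4 p [636.4 203.3 215.7] q [ 0.656  0.97   1.226 -0.971  1.931  0.809] w 87.1 F [ 1.1  0.6 -0.7] g 0.0
[[-0.005, 1.0, 0.0], [0.222, 0.001, -0.975], [-0.975, -0.005, -0.222]]
scene left 411 ((636.221923828125, 151.0572967529297), (58.6923828125, 56.97513198852539), 1.974458932876587)
scene mid 374 ((633.2313842773438, 33.47022247314453), (57.29360580444336, 57.29585266113281), 88.40105438232422)
scene done 337 ((630.795654296875, -78.64769744873047), (59.99585723876953, 57.28299331665039), 86.33641052246094)
side left 32 ((661.970703125, 142.25390625), (29.951881408691406, 5.946774482727051), 77.8733139038086)
side mid 180 ((644.0344848632812, 35.87456512451172), (54.16270446777344, 31.488845825195312), 88.91927337646484)
side done 320 ((630.6461181640625, -75.57315826416016), (58.46237564086914, 53.0150260925293), 85.88484954833984)
```

View pics/scene6.png

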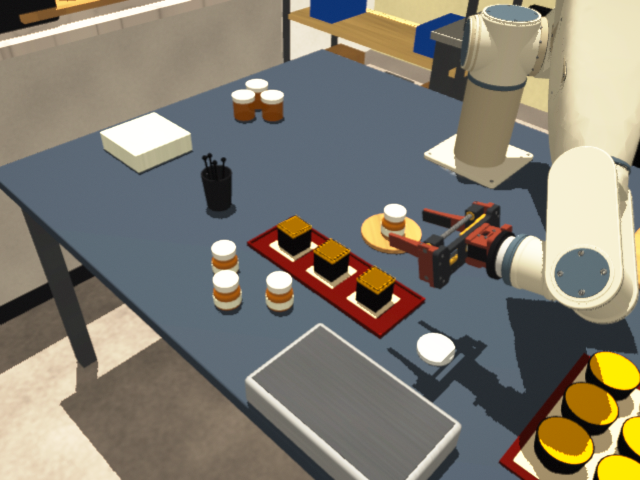

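All three cups stand on their squares, at about (295,238), (331,260) and (375,289), and the jar is upright on the board at (394,222). The lid and tumbler haven't moved.

```bash
python3 -c "
from workcell import ctrl
print(ctrl.close_job())"
```

```text
the job is handed in; nothing more can be done
None
```

I handed the job in at about 32 s: all three cups measured mouth up on their squares, within about 3 mm of centre, the jar stands upright on the board, and the lid and tumbler were left untouched; no verdict came back.

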